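# Wipe the offcuts off the saw board

## Task

Take the scraper block by its upright grip, set its rubber lip on the white saw board, and wipe all five brass offcuts along the board and over its open end into the catch tray; do not touch the offcuts with the fingers. Then stand the scraper back upright on the bench beside the board and let go. Leave the other things on the bench where they are.

Things in the scene. Friction and masses are not known exactly. Their poses are not given: they have to be found in the camera images.
- board: fixed saw board: white plastic board on a steel stand, a steel catch tray built on past one end; 150 mm wide (x), y = -151 to +215 mm. Origin at bench level under the board, z up, x across, +y along it towards the tray. Flat top 75 mm above the origin, from y = -134 mm (closed end) to +100 mm (open edge, no rim)
- closed_end (a point): middle of the board's closed end, at the height of its top, at the inner face of the end rim. The end rim and the two aluminium side rims stand 12 mm above the top; 126 mm are clear between the side rims (x of the board = -63 to +63 mm)
- edge (a point): middle of the board's open edge, at the height of its top
- tray (a point): centre of the catch tray's floor, 12 mm above the bench; inside, the tray is 132 mm (x of the board) by 105 mm (y of the board, +100 to +205 mm), its walls reach 60 mm above the bench, 15 mm lower than the board's top
- scraper: loose scraper block, about 0.25 kg, standing on its flat rubber lip, alike front and back: foot 110 mm long (x), 34 thick (y), 32 high; centred on it an upright black grip rib 80 long (x), 24 thick (y), from 32 to 75 mm above the lip's underside. Origin at the centre of the lip's underside, z up. Starts on the bench right of the board, x axis within 0.5 rad of world x
- offcut0: loose flat brass offcut, rectangular 30 x 20 mm, 10 mm thick, 45 g; origin at the centre of its underside; starts lying flat on the board's top, all of it within 63 mm either side of its middle line and more than 55 mm from the closed end
- offcut1: loose flat brass offcut, L-shaped 30 x 30 mm (legs 13 mm wide), 10 mm thick, 45 g; origin at the centre of its underside; starts lying flat on the board's top, all of it within 63 mm either side of its middle line and more than 55 mm from the closed end
- offcut2: loose flat brass offcut, round, 27 mm across, 10 mm thick, 45 g; origin at the centre of its underside; starts lying flat on the board's top, all of it within 63 mm either side of its middle line and more than 55 mm from the closed end
- offcut3: loose flat brass offcut, square 24 x 24 mm, 10 mm thick, 45 g; origin at the centre of its underside; starts lying flat on the board's top, all of it within 63 mm either side of its middle line and more than 55 mm from the closed end
- offcut4: loose flat brass offcut, T-shaped 30 x 30 mm (13 mm bars), 10 mm thick, 45 g; origin at the centre of its underside; starts lying flat on the board's top, all of it within 63 mm either side of its middle line and more than 55 mm from the closed end
- reagent_bottle: closed reagent bottle with orange cap, 56 mm across, 105 mm tall; loose bystander; origin at the centre of its underside
- timer: small white bench timer, 62 x 66 x 19 mm; loose bystander; origin at the centre of its underside
- pocket_calculator: dark pocket calculator, 118 x 68 x 13 mm; loose bystander; origin at the centre of its underside
Mind the look-alikes: they are no part of the job. Leave any green look-alike of the scraper alone.

How it is judged:
By the outcome, as a careful person would: the job done as asked, in the order asked, and still so for the second after the job is handed in, with the robot touching nothing.
It also fails if it takes over 54 s, if anything falls off the work surface, if the arm or the gripper's body presses on something with over 40 N, if the wrist force passes 120 N, or if a joint passes its speed limit or range.

## Robot

A 6-joint arm with a two-finger parallel gripper is mounted at the origin on a cart in front of the work surface, level with it; the furniture and walls round the work are solid. World frame = base frame: x ahead of the robot, y to its left, z up, the work surface at z = 0. Lengths are in mm, angles in rad, forces in N, time in s.
With the tool pointing down it reaches from about 350 to 975 mm from the base axis. Payload 7.1 kg.
Tool frame: the origin (TCP) lies between the finger pads; the fingertips stand 17 mm ahead of it and the grasp point (between the pads) lies 2 mm behind it (tip_reach is the y of the fingertips in the tool frame, in mm); y points along the fingers, x is the direction in which the jaws open and shut, and the axes are right-handed (so a half turn about y gives the same grasp; the last joint's range is limited). The gripper opens to 88 mm and grips with 3 to 60 N. Pads are 20 mm wide; open, the fingers measure 115 mm over their backs; the gripper's body (75 mm by 178 mm) begins 61 mm behind the grasp point.
Start: joints at [-1.238, 0.423, 1.63, -0, 1.089, -0.019], TCP at [215.384, -586.698, 239.675] pointing down, gripper open.
Joint ranges: [-3, 3], [-0.9, 2.11], [0.09, 2.58], [-1.31, 4.45], [0.11, 2.69], [-2.54, 2.54]. Speed limits (rad/s): [2.39, 2.39, 3.01, 3.14, 3.14, 3.14].

## Interface

Orientations are given as a rotation vector (axis times angle).
In Python, from workcell import get_obs, get_image, camera_model, close_job, silhouettes, tip_of, tip_reach gives the robot as it stands. The module is installed in compiled form; this text tells all that it offers.
- The arm moves only by the tool arm_command, never from a script. Its argument "targets" is a list of rows, each a list of 4 numbers: the shift along the tool's x, y, z in mm, then the turn about the tool's y in rad. A call has 1 to 20 rows; each row shifts and turns the commanded pose from where the row before left it, along the tool's axes as they then stand; what a row does not reach is not made up. A row lasts 1/12 s, in which the tool goes at most 41.7 mm and 7.16 degrees, less where a joint would pass 70% of its speed; a pose out of reach is approached as far as the arm can. A call is refused whole if a number of a shift passes 41.7 or a number of a turn 0.125, either way. A call with a gripper value outside its range is refused whole. "gripper" is the opening in per cent of the stroke, from 0 (shut) to 100 (fully open), set as the call begins (left out, the last holds). The fingers move at their own pace and stop on an object; the grip force is fixed at half the most. Time passes only in rows, so rows that do not move let the fingers close. It gives the time, the measured TCP pose, the force and the opening at its end, in the units of the state.
- get_obs(): the state, without advancing time (a new reading comes with each control period).
- get_image(name): name is "scene" or "top"; returns the picture (420x560x3 uint8, blue, green, red); there is no depth.
- camera_model(name): a dict with "mtx" (3x3 intrinsics, pixels), "position" and "orientation" of the camera in the world. Camera axes: x right, y up, looking along -z (the intrinsics and any distortion apply to the point x, -y, -z); pixel columns grow to the right and rows downward; lengths in mm; the calibration is good to about 2 mm. A picture is of the moment at which its call begins. camera_model takes no time and is no camera call.
- close_job(): hands the job in, once; it reports no verdict.
Trained networks look in the newest picture that a camera, given by its name, has taken for a name from the list of things; names that differ only in an ending like _2 or _b are one class to them, and where a whole thing is asked for, a point or a joint stands for the part that bears it (a point fixed in the world has none). Each returns a list of dicts, best first, with "conf" (0 to 1); they miss things now and then, are a little off and sometimes report something else, mostly with a low value. They report only what shows in the picture. A call takes as long as a camera call. They do not tell look-alikes from the thing itself.
- silhouettes(camera, thing): "pixels" (420x560 bool, what is visible of it) and "at" ([column, row] in pixels, amid what is visible of it).
- tip_of(camera, thing): "at" ([column, row] in pixels: a listed point, or the origin of a listed thing).
The state is a dict: "t": time; "qpos": joint angles; "qvel": joint speeds; "joint_torque": joint torques, N m; "ee_pos": TCP position; "orientation": TCP orientation; "ft_force": force on the tool from outside, world axes, zero at the start; "moment": the same for the moment, N m; "width": finger opening in mm.
Only numpy, scipy, OpenCV 4.12 (cv2) and the standard library are available. Lean on these libraries where they do the work, as an engineer would, in place of code of your own. Each camera call takes 0.05 s, during which the arm holds its last target. There are 200 camera calls.

## Working session

There is one attempt and no reset: what is moved stays moved. The work goes in short steps, Python scripts to look and compute and a tool call to move; the robot and the scene stay as the last step left them, time stands still between calls to the robot, and variables do not carry over. Pictures are saved under pics/ and viewed, about 8 in all and at most 12, crops included, and the job is handed in when it is done.

Besides the shell and the picture viewer there is one more tool, called after "Request:" as name(argument=value, ...), one argument or row to a line, values as JSON. arm_command: Moves the arm, as the interface text tells. Its arguments: {"type":"object","properties":{"targets":{"type":"array","items":{"type":"array","items":{"type":"number"}}},"gripper":{"type":"number"}},"required":["targets"]}

```bash
mkdir -p pics; cat > h.py <<'E'
import numpy as np,cv2
from scipy.spatial.transform import Rotation as R
from workcell import *
def cam(n):
    c=camera_model(n);o=np.array(c["orientation"],float)
    M=o if o.shape==(3,3) else (R.from_rotvec(o).as_matrix() if o.size==3 else R.from_quat(o).as_matrix())
    return np.array(c["mtx"]),np.array(c["position"]),M,c
def ray(n,px,z):
    K,p,M,c=cam(n);d=c.get("distortion",c.get("dist"))
    u=cv2.undistortPoints(np.array([[px]],float),K,None if d is None else np.array(d)).ravel()
    v=M@np.array([u[0],-u[1],-1.]);return p+v*(z-p[2])/v[2]
def proj(n,P):
    K,p,M,c=cam(n);q=(np.atleast_2d(P)-p)@M;q=q*[1,-1,-1];q=q@K.T;return q[:,:2]/q[:,2:]
E
python3 - <<'E'
from h import *
for n in("scene","top"):
    cv2.imwrite(f"pics/{n}0.png",get_image(n));c=camera_model(n);print(n,c)
o=get_obs();print(o)
print(R.from_rotvec(o["orientation"]).as_matrix().round(3))
for n,ts in(("top",["closed_end","edge","tray","scraper"]+[f"offcut{i}" for i in range(5)]),("scene",["closed_end","edge","tray","scraper"])):
    for t in ts:
        z={"tray":12,"scraper":0}.get(t,75)
        for r in tip_of(n,t)[:3]: print(n,t,np.round(r["at"]),round(r["conf"],2),ray(n,r["at"],z).round(0))
E
```

```text
scene {'mtx': array([[452.04689245,   0.        , 275.92921459],
       [  0.        , 452.04689245, 206.27228501],
       [  0.        ,   0.        ,   1.        ]]), 'position': array([-254.54560513,  623.26926304, 1043.4802252 ]), 'orientation': array([ 0.4121139 , -0.9023065 , -2.11803291])}
top {'mtx': array([[465.39555748,   0.        , 287.46473418],
       [  0.        , 465.39555748, 210.61273872],
       [  0.        ,   0.        ,   1.        ]]), 'position': array([ 331.35435239,  -38.5479567 , 1346.99028569]), 'orientation': array([ 0.10512127, -0.12541298, -1.54598255])}
{'t': 0.1, 'qpos': array([-1.23802746e+00,  4.23819975e-01,  1.63062085e+00, -2.18594102e-05,
        1.08860553e+00, -1.89952108e-02]), 'qvel': array([-0.00065715, -0.00160675, -0.00434319, -0.00131756, -0.00121609,
        0.00036027]), 'joint_torque': array([ 1.91888489e-04, -5.45617318e+01, -2.74323803e+01,  6.45513064e-02,
        1.88368902e-02, -4.19320054e-05]), 'ee_pos': array([ 215.20702985, -586.25490887,  238.94187168]), 'orientation': array([-1.35447117,  0.94714528, -0.94518295]), 'ft_fo
[... 818 characters left out ...]
 offcut2 [244. 189.] 0.51 [579.  68.  75.]
top offcut2 [226. 182.] 0.5 [596. 118.  75.]
top offcut3 [273. 211.] 0.57 [517. -13.  75.]
top offcut3 [244. 189.] 0.51 [579.  68.  75.]
top offcut3 [226. 182.] 0.5 [596. 118.  75.]
top offcut4 [273. 211.] 0.57 [517. -13.  75.]
top offcut4 [244. 189.] 0.51 [579.  68.  75.]
top offcut4 [226. 182.] 0.5 [596. 118.  75.]
scene closed_end [283. 190.] 0.62 [552. -91.  75.]
scene edge [220. 219.] 0.79 [573. 138.  75.]
scene tray [205. 242.] 0.91 [576. 197.  12.]
scene tray [219. 219.] 0.49 [629. 111.  12.]
scene scraper [310. 188.] 0.96 [ 561. -224.    0.]
scene scraper [333. 168.] 0.71 [ 588. -362.    0.]
scene scraper [358. 157.] 0.58 [ 576. -485.    0.]
```

```bash
python3 - <<'E'
import cv2
a=cv2.imread("pics/top0.png")[120:290,150:500];cv2.imwrite("pics/c1.png",cv2.resize(a,None,fx=2.28,fy=2.28,interpolation=2))
a=cv2.imread("pics/scene0.png")[100:290,140:440];cv2.imwrite("pics/c2.png",cv2.resize(a,None,fx=2.6,fy=2.6,interpolation=2))
E
```

```text
(no output)
```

View pics/c1.png

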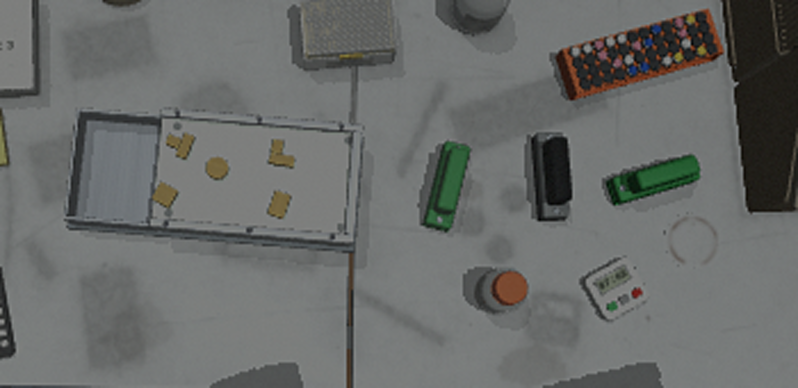

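View pics/c2.png

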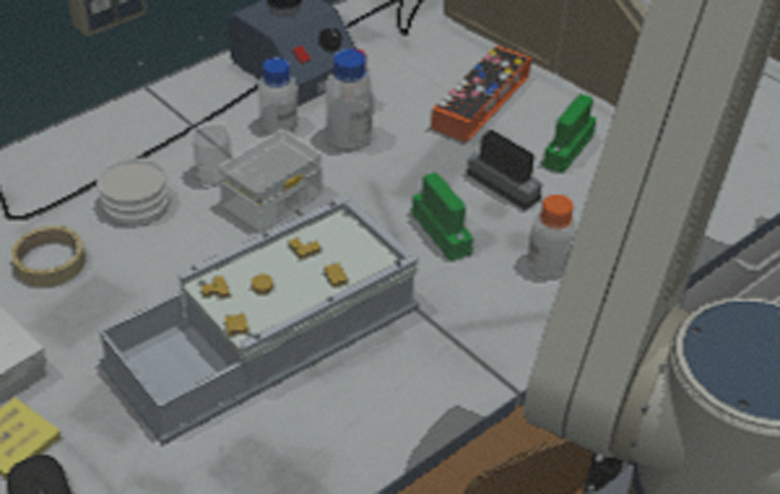

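The real scraper is the grey-footed block with the black grip at about (391,198) in the top view. The look-alikes are the green blocks at (346,200) and (432,199). The board's tray lies to the left (+y world), at about (203,192). Next I fit the scraper and board poses to their silhouettes.

```bash
cat >> h.py <<'E'
from scipy.optimize import minimize
def box(x0,x1,y0,y1,z0,z1): return np.array([[x,y,z] for x in(x0,x1) for y in(y0,y1) for z in(z0,z1)],float)
SCR=[box(-55,55,-17,17,0,32),box(-40,40,-12,12,32,75)]
BRD=[box(-75,75,-151,100,0,87),box(-75,75,100,215,0,60)]
def render(n,parts,p,z=0,s=4):
    c,sn=np.cos(p[2]),np.sin(p[2]);m=np.zeros((420*s,560*s),np.uint8)
    for b in parts:
        w=np.c_[b[:,0]*c-b[:,1]*sn+p[0],b[:,0]*sn+b[:,1]*c+p[1],b[:,2]+z]
        cv2.fillConvexPoly(m,cv2.convexHull(((proj(n,w)+.5)*s-.5).round().astype(np.int32)),255)
    return cv2.resize(m,(560,420),interpolation=cv2.INTER_AREA)/255.
def fit(parts,masks,p0,z=0):
    def f(v):
        p=[v[0],v[1],v[2]/100]
        return sum(np.abs(render(n,parts,p,z)-m).sum() for n,m in masks)
    r=minimize(f,[p0[0],p0[1],p0[2]*100],method="Nelder-Mead",options=dict(initial_simplex=np.array([p0[0],p0[1],p0[2]*100])+np.array([[0,0,0],[12,0,0],[0,12,0],[0,0,12]]),xatol=.2,fatol=.3))
    return r.x/[1,1,100],r.fun
def near(n,t,px,k=20):
    L=[d for d in silhouettes(n,t) if np.hypot(*(np.array(d["at"])-px))<k];return L[0]["pixels"].astype(float),L[0]["conf"],L[0]["at"]
E
python3 - <<'E'
from h import *
for t,parts,p0,z in(("scraper",SCR,[570,-356,0.],37),("board",BRD,[565,40,-.05],70)):
    ms=[]
    for n in("top","scene"):
        try:
            q=proj(n,[p0[0],p0[1],z])[0];m=near(n,t,q);print(t,n,q,m[1:],m[0].sum());ms.append((n,m[0]))
        except IndexError: print("none",n)
    for sub in [[m] for m in ms]+[ms]:
        p,f=fit(parts,sub,p0);print(t,[a for a,_ in sub],p.round(3),round(f,1))
    if t=="board":
        c,s=np.cos(p[2]),np.sin(p[2])
        for y in(-134,100,152):print(y,p[0]-s*y,p[1]+c*y)
# offcut farthest points etc
    img={n:cv2.imread(f"pics/{n}0.png") for n in("top","scene")}
    for n in img:
        for b in parts: pass
for i in range(1):
    for d in silhouettes("top","offcut0"): print(np.round(d["at"]),ray("top",d["at"],85).round(),round(d["conf"],2))
E
```

```text
scraper top [393.24477997 197.74933743] (0.7, [390.4, 200.6]) 602.0
scraper scene [336.16434256 163.54369175] (0.64, [333.0, 164.5]) 534.0
scraper ['top'] [ 5.75952e+02 -3.53659e+02  6.80000e-02] 35.3
scraper ['scene'] [ 5.75147e+02 -3.47042e+02 -1.80000e-02] 50.3
scraper ['top', 'scene'] [ 5.75441e+02 -3.52896e+02  4.90000e-02] 138.5
board top [254.36234844 194.2032788 ] (0.87, [244.0, 201.5]) 6386.0
none scene
board ['top'] [ 5.56909e+02  4.01630e+01 -5.80000e-02] 1051.9
board ['top'] [ 5.56909e+02  4.01630e+01 -5.80000e-02] 1051.9
-134 549.2064845606548 -93.61551587663962
100 562.657209329159 139.99757879744314
152 565.6462592777153 191.9115998361282
[223. 202.] [539. 124.  85.] 0.63
[271. 211.] [516.  -7.  85.] 0.59
[245. 200.] [547.  64.  85.] 0.59
[230. 183.] [593. 106.  85.] 0.47
[244. 190.] [573.  68.  85.] 0.41
```

```bash
python3 - <<'E'
from h import *
def lines(im,n,parts,p,z,S,o):
    c,s=np.cos(p[2]),np.sin(p[2])
    for b in parts:
        w=np.c_[b[:,0]*c-b[:,1]*s+p[0],b[:,0]*s+b[:,1]*c+p[1],b[:,2]+z]
        q=((proj(n,w)+.5-o)*S-.5).round().astype(int)
        for i in range(8):
            for k in(1,2,4):
                j=i^k
                if j>i: cv2.line(im,tuple(q[i].tolist()),tuple(q[j].tolist()),(0,0,255),1)
O=[]
for n,(x0,y0,w,h),S in(("top",(175,155,236,75),3.3),("scene",(175,130,190,150),3)):
    im=cv2.resize(cv2.imread(f"pics/{n}0.png")[y0:y0+h,x0:x0+w],None,fx=S,fy=S,interpolation=2)
    im=cv2.convertScaleAbs(im,alpha=1.5)
    o=np.array([x0,y0])
    lines(im,n,SCR,[575.5,-353,.06],0,S,o)
    lines(im,n,[box(-75,75,-151,100,87,87),box(-75,75,100,215,60,60),box(-63,63,-134,100,75,75)],[557,40,-.058],0,S,o)
    O.append(im)
cv2.imwrite("pics/o1.png",O[0]);
W=max(a.shape[1] for a in O);O=[cv2.copyMakeBorder(a,0,0,0,W-a.shape[1],0) for a in O]
im=np.vstack(O);print(im.shape);cv2.imwrite("pics/o.png",im)
E
```

```text
(698, 779, 3)
```

View pics/o.png

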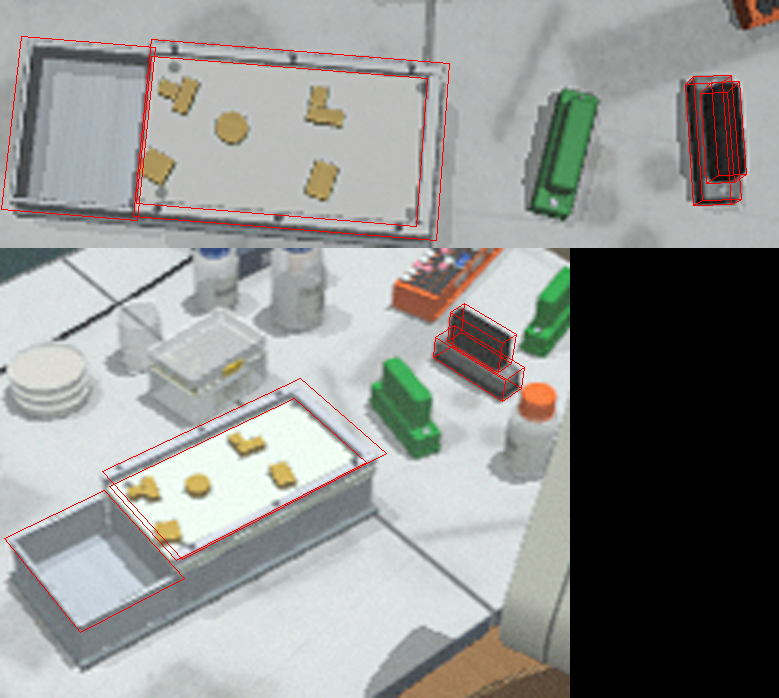

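View: board fit lines match the white top in both pictures; the scraper fit matches the black grip (top crop about (725,130)). Now I compute the approach.

```bash
cat > go.py <<'E'
import sys;from h import *
# go.py x y z toolx_angle_deg(optional): shift in the tool frame AFTER the turn
x,y,z=map(float,sys.argv[1:4]);o=get_obs();M=R.from_rotvec(o["orientation"]).as_matrix()
a=np.degrees(np.arctan2(M[1,0],M[0,0]));t=np.radians(a-float(sys.argv[4])) if len(sys.argv)>4 else 0
M2=M@R.from_rotvec([0,t,0]).as_matrix()
print("pos",np.round(o["ee_pos"],1),"ang",a.round(2),"down",M[:,1].round(3),"turn",round(t,3),"shift",(M2.T@(np.array([x,y,z])-o["ee_pos"])).round(1),"F",np.round(o["ft_force"],1),"w",round(o["width"],1),"t",o["t"])
E
python3 go.py 575.5 -353 130 -86.6
```

```text
pos [ 215.4 -586.7  239.7] ang -69.84 down [-0.  0. -1.] turn 0.292 shift [-211.9  109.7  373.4] F [ 0.6 -0.6 -0.1] w 87.5 t 1.0
```

Request:
arm_command(
  targets=[
    [0,0,0,0.1],
    [0,0,0,0.1],
    [0,0,0,0.092],
    [-15.1,4,26.7,0],
    [-15.1,4,26.7,0],
    [-15.1,4,26.7,0],
    [-15.1,4,26.7,0],
    [-15.1,4,26.7,0],
    [-15.1,4,26.7,0],
    [-15.1,4,26.7,0],
    [-15.1,4,26.7,0],
    [-15.1,4,26.7,0],
    [-15.1,4,26.7,0],
    [-15.1,4,26.7,0],
    [-15.1,4,26.7,0],
    [-15.1,4,26.7,0],
    [-15.1,4,26.7,0],
    [0,0,0,0],
  ],
  gripper=100,
)

```text
t: 2.5
ee_pos: [579.7, -350.2, 182.9]
orientation: [-1.237, 1.162, -1.162]
ft_force: [-1.2, 0.0, -0.1]
width: 87.9
```

```bash
python3 go.py 575.5 -353 55 -86.6; python3 - <<'E'
from h import *
O=[]
for n,c,w,h in(("top",(395,198),50,40),("scene",(336,165),50,40)):
    im=get_image(n);cv2.imwrite(f"pics/{n}1.png",im);x,y=c
    O.append(cv2.resize(im[y-h:y+h,x-w:x+w],None,fx=4,fy=4,interpolation=2))
cv2.imwrite("pics/p1.png",cv2.convertScaleAbs(np.hstack(O),alpha=1.5))
E
```

```text
pos [ 579.7 -350.2  182.9] ang -86.37 down [ 0.001  0.001 -1.   ] turn 0.004 shift [  2.7 127.9  -4.5] F [-1.2  0.  -0.1] w 87.9 t 2.5
```

View pics/p1.png

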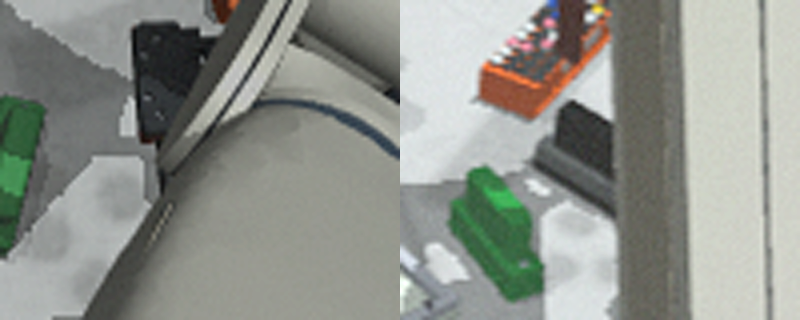

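The arm hides the scraper, leaving only part of it and the green look-alike (crop about (500,230)) visible, so the two-camera fit has to serve. I descend with open jaws; there are about 30 mm of clearance each side.

Request:
arm_command(
  targets=[
    [1.4,20,-2.2,0.002],
    [1.3,20,-2.3,0.002],
    [0,20,0,0],
    [0,20,0,0],
    [0,10,0,0],
    [0,0,0,0],
    [0,0,0,0],
  ],
)

```text
t: 3.18
ee_pos: [570.9, -356.9, 93.8]
orientation: [-1.235, 1.169, -1.168]
ft_force: [-0.6, 0.2, -0.1]
width: 87.9
```

```bash
python3 go.py 575.5 -353 56 -86.6
```

```text
pos [ 570.9 -356.9   93.8] ang -86.85 down [-0.001  0.    -1.   ] turn -0.004 shift [-3.6 37.8  4.8] F [-0.6  0.2 -0.1] w 87.9 t 3.1833
```

Request:
arm_command(
  targets=[
    [-1.8,10,2.4,-0.004],
    [-1.8,10,2.4,0],
    [0,10,0,0],
    [0,8,0,0],
    [0,0,0,0],
    [0,0,0,0],
  ],
)

```text
t: 3.68
ee_pos: [575.7, -352.0, 54.7]
orientation: [-1.237, 1.166, -1.164]
ft_force: [-0.3, 0.9, -0.3]
width: 87.9
```

Request:
arm_command(
  targets=[
    [0,0,0,0],
    [0,0,0,0],
    [0,0,0,0],
    [0,0,0,0],
    [0,0,0,0],
    [0,0,0,0],
    [0,0,0,0],
    [0,0,0,0],
    [0,0,0,0],
  ],
  gripper=0,
)

```text
t: 4.43
ee_pos: [576.2, -352.4, 55.7]
orientation: [-1.237, 1.165, -1.165]
ft_force: [-0.5, -0.6, 0.7]
width: 31.3
```

```bash
python3 go.py 575.5 -353 56 -86.6
```

```text
pos [ 576.2 -352.4   55.7] ang -86.57 down [ 0. -0. -1.] turn 0.0 shift [ 0.5 -0.3 -0.7] F [-0.5 -0.6  0.7] w 31.3 t 4.4333
```

Request:
arm_command(
  targets=[
    [0,0,0,0],
    [0,0,0,0],
    [0,0,0,0],
    [0,0,0,0],
  ],
)

```text
t: 4.77
ee_pos: [576.1, -352.5, 55.6]
orientation: [-1.237, 1.165, -1.165]
ft_force: [0.2, -1.6, -1.2]
width: 24.0
```

Request:
arm_command(
  targets=[
    [0,-5,0,0],
    [0,-10,0,0],
    [0,-20,0,0],
    [0,-20,0,0],
    [0,-20,0,0],
    [0,-20,0,0],
    [0,-15,0,0],
    [0,0,0,0],
  ],
)

```text
t: 5.43
ee_pos: [577.9, -353.5, 170.1]
orientation: [-1.236, 1.16, -1.17]
ft_force: [-0.6, -1.0, -2.6]
width: 23.9
```

```bash
python3 go.py 551 -68 165 -93.3
```

```text
pos [ 577.9 -353.5  170.1] ang -86.57 down [ 0.005 -0.003 -1.   ] turn 0.117 shift [-283.5    4.   -43.3] F [-0.6 -1.  -2.6] w 23.9 t 5.4333
```

Request:
arm_command(
  targets=[
    [0,0,0,0.06],
    [0,0,0,0.057],
    [-8,0,-1.5,0],
    [-16,0,-2.5,0],
    [-22,0,-3.3,0],
    [-22,0,-3.3,0],
    [-22,0,-3.3,0],
    [-22,0,-3.3,0],
    [-22,0,-3.3,0],
    [-22,0,-3.3,0],
    [-22,0,-3.3,0],
    [-22,0,-3.3,0],
    [-22,0,-3.3,0],
    [-22,0,-3.3,0],
    [-22,0,-3.3,0],
    [-15,0,-2,0],
    [-5,0,-1,0],
    [0,0,0,0],
    [0,0,0,0],
    [0,0,0,0],
  ],
)

```text
t: 7.1
ee_pos: [549.2, -64.9, 165.7]
orientation: [-1.182, 1.251, -1.251]
ft_force: [0.0, -0.8, -2.3]
width: 24.0
```

```bash
python3 go.py 551 -66 135 -93.3; python3 - <<'E'
from h import *
O=[]
for n,c,w,h in(("top",(280,200),50,50),("scene",(270,180),50,50)):
    im=get_image(n);cv2.imwrite(f"pics/{n}2.png",im);x,y=c
    O.append(cv2.resize(im[y-h:y+h,x-w:x+w],None,fx=4,fy=4,interpolation=2))
cv2.imwrite("pics/p2.png",cv2.convertScaleAbs(np.hstack(O),alpha=1.5))
E
```

```text
pos [549.2 -64.9 165.7] ang -93.27 down [ 0. -0. -1.] turn 0.001 shift [ 1.  30.7  1.9] F [ 0.  -0.8 -2.3] w 24.0 t 7.1
```

View pics/p2.png

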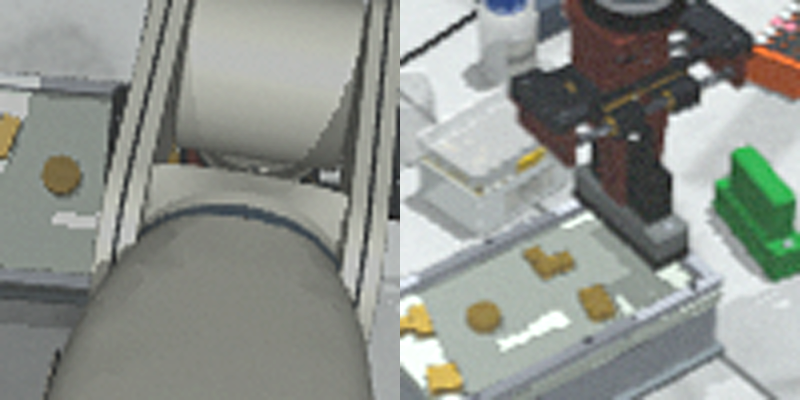

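Scene view: the foot hangs above the closed end of the board, its near bottom corner at crop (660,263) and far corner at (580,200), clear of the offcuts. Next I compare this with the predicted foot.

```bash
python3 - <<'E'
from h import *
n="scene";S=5;o=np.array([225,130])
im=cv2.convertScaleAbs(cv2.resize(cv2.imread("pics/scene2.png")[130:235,225:345],None,fx=S,fy=S,interpolation=2),alpha=1.4)
def seg(P,p,z,col):
    c,s=np.cos(p[2]),np.sin(p[2]);w=np.c_[P[:,0]*c-P[:,1]*s+p[0],P[:,0]*s+P[:,1]*c+p[1],P[:,2]+z]
    q=((proj(n,w)+.5-o)*S-.5).round().astype(np.int32);cv2.polylines(im,[q.reshape(-1,1,2)],True,col,1)
def rect(a,b,c,d,z):return np.array([[a,c,z],[b,c,z],[b,d,z],[a,d,z]],float)
p=[549.2,-64.9,-.058]
seg(rect(-55,55,-17,17,0),p,110,(0,0,255));seg(rect(-55,55,-17,17,32),p,110,(0,0,255))
b=[557,40,-.058]
seg(rect(-63,63,-134,100,75),b,0,(255,0,0));seg(rect(-75,75,-151,100,87),b,0,(255,0,255))
cv2.imwrite("pics/p3.png",im)
E
```

```text
(no output)
```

View pics/p3.png

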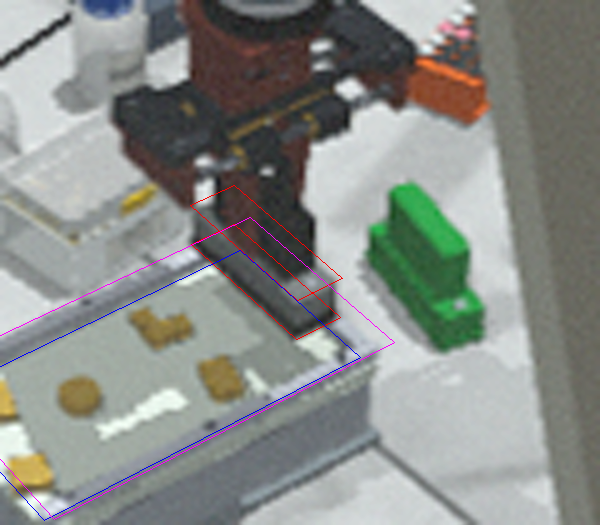

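```bash
python3 - <<'E'
from h import *
from scipy.ndimage import map_coordinates
G={}
for n in("top","scene"):
    g=cv2.GaussianBlur(cv2.imread(f"pics/{n}0.png"),(0,0),1.0).astype(float);G[n]=np.sqrt(sum(cv2.Sobel(g,cv2.CV_64F,*d,ksize=3)**2 for d in((1,0),(0,1))).sum(2))
L={"rimin":[(-63,-134,87,-63,100,87),(63,-134,87,63,100,87),(-63,-134,87,63,-134,87)],
"rimout":[(-75,-151,87,-75,100,87),(75,-151,87,75,100,87),(-75,-151,87,75,-151,87)],
"edge":[(-63,100,75,63,100,75)],"traytop":[(-75,215,60,75,215,60),(-75,100,60,-75,215,60),(75,100,60,75,215,60)],
"trayin":[(-66,205,60,66,205,60)],"foot":[(-75,-151,0,-75,215,0)]}
u=np.linspace(.05,.95,60)[:,None]
def sc(n,p,keys=L):
    c,s=np.cos(p[2]),np.sin(p[2]);out={}
    for k in keys:
        out[k]=[]
        for l in L[k]:
            a,b=np.array(l[:3]),np.array(l[3:]);P=a+(b-a)*u
            w=np.c_[P[:,0]*c-P[:,1]*s+p[0],P[:,0]*s+P[:,1]*c+p[1],P[:,2]];q=proj(n,w)
            out[k].append(map_coordinates(G[n],[q[:,1],q[:,0]],order=1).mean().round())
    return out
for ns in(["top"],["scene"],["top","scene"]):
    best=max(((sum(sum(sum(v) for v in sc(n,(x,y,a),["rimin","rimout","edge","traytop","trayin"]).values()) for n in ns)),x,y,a) for x in range(549,566,2) for y in range(30,54,2) for a in np.arange(-.08,-.02,.01))
    print(ns,best);
    for n in ns: print(sc(n,best[1:]))
b=best[1:]
O=[]
for n,(x0,y0,w,h) in(("top",(175,160,140,70)),("scene",(175,170,140,100))):
    S=5.5 if n=="top" else 5.;S=4.2 if n=="top" else 4.2
    im=cv2.convertScaleAbs(cv2.resize(cv2.imread(f"pics/{n}0.png")[y0:y0+h,x0:x0+w],None,fx=S,fy=S,interpolation=2),alpha=1.4)
    c,s=np.cos(b[2]),np.sin(b[2])
    for k in L:
        for l in L[k]:
            P=np.array(l,float).reshape(2,3);W=np.c_[P[:,0]*c-P[:,1]*s+b[0],P[:,0]*s+P[:,1]*c+b[1],P[:,2]]
            q=((proj(n,W)+.5-[x0,y0])*S-.5).round().astype(int).tolist();cv2.line(im,q[0],q[1],(0,0,255),1)
    O.append(im)
I=np.vstack(O);I=I if I.shape[0]<=600 else I[:600];print(I.shape);cv2.imwrite("pics/p4.png",cv2.copyMakeBorder(I,0,0,0,0,0) if I.shape[0]<=600 else I)
E
```

```text
Traceback (most recent call last):
  File "h.py", line 13, in proj
    K,p,M,c=cam(n);q=(np.atleast_2d(P)-p)@M;q=q*[1,-1,-1];q=q@K.T;return q[:,:2]/q[:,2:]
            ~~~^^^
  File "h.py", line 5, in cam
    c=camera_model(n);o=np.array(c["orientation"],float)
ValueError: time passes only in moves, steps and waits
```

```bash
sed -i 's/^def cam(n):/from functools import lru_cache\n@lru_cache\ndef cam(n):/' h.py; cat > b.py <<'E'
from h import *
from scipy.ndimage import map_coordinates
G={}
for n in("top","scene"):
    g=cv2.GaussianBlur(cv2.imread(f"pics/{n}0.png"),(0,0),1.0).astype(float);G[n]=np.sqrt(sum(cv2.Sobel(g,cv2.CV_64F,*d,ksize=3)**2 for d in((1,0),(0,1))).sum(2))
L={"rimin":[(-63,-134,87,-63,100,87),(63,-134,87,63,100,87),(-63,-134,87,63,-134,87)],
"rimout":[(-75,-151,87,-75,100,87),(75,-151,87,75,100,87),(-75,-151,87,75,-151,87)],
"edge":[(-63,100,75,63,100,75)],"traytop":[(-75,215,60,75,215,60),(-75,100,60,-75,215,60),(75,100,60,75,215,60)],
"trayin":[(-66,205,60,66,205,60)]}
u=np.linspace(.05,.95,60)[:,None]
def pts(l,p):
    a,b=np.array(l[:3],float),np.array(l[3:],float);P=a+(b-a)*u;c,s=np.cos(p[2]),np.sin(p[2])
    return np.c_[P[:,0]*c-P[:,1]*s+p[0],P[:,0]*s+P[:,1]*c+p[1],P[:,2]]
def sc(n,p):
    out={k:[] for k in L}
    for k in L:
        for l in L[k]:
            q=proj(n,pts(l,p));out[k].append(int(map_coordinates(G[n],[q[:,1],q[:,0]],order=1).mean()))
    return out
for ns in(["top"],["scene"],["top","scene"]):
    best=max(((sum(sum(sum(v) for v in sc(n,(x,y,a)).values()) for n in ns)),x,y,a) for x in range(549,566,2) for y in range(30,54,2) for a in np.arange(-.08,-.02,.01))
    print(ns,best)
    for n in ns: print(sc(n,best[1:]))
b=best[1:];O=[];S=4.2
for n,(x0,y0,w,h) in(("top",(175,160,140,70)),("scene",(175,176,140,72))):
    im=cv2.convertScaleAbs(cv2.resize(cv2.imread(f"pics/{n}0.png")[y0:y0+h,x0:x0+w],None,fx=S,fy=S,interpolation=2),alpha=1.4)
    for k in L:
        for l in L[k]:
            q=((proj(n,pts(l,b))+.5-[x0,y0])*S-.5).round().astype(int).tolist();cv2.line(im,q[0],q[-1],(0,0,255),1)
    O.append(im)
I=np.vstack(O);print(I.shape);cv2.imwrite("pics/p4.png",I)
E
python3 b.py
```

```text
['top'] (1729, 549, 30, np.float64(-0.06000000000000001))
{'rimin': [250, 77, 135], 'rimout': [132, 104, 49], 'edge': [73], 'traytop': [245, 177, 271], 'trayin': [216]}
['scene'] (1605, 549, 44, np.float64(-0.07))
{'rimin': [224, 212, 196], 'rimout': [38, 156, 26], 'edge': [279], 'traytop': [84, 8, 242], 'trayin': [140]}
['top', 'scene'] (3045, 549, 40, np.float64(-0.06000000000000001))
{'rimin': [252, 58, 80], 'rimout': [139, 121, 60], 'edge': [139], 'traytop': [24, 156, 277], 'trayin': [244]}
{'rimin': [222, 196, 153], 'rimout': [36, 145, 27], 'edge': [187], 'traytop': [192, 8, 256], 'trayin': [73]}
(596, 588, 3)
```

View pics/p4.png

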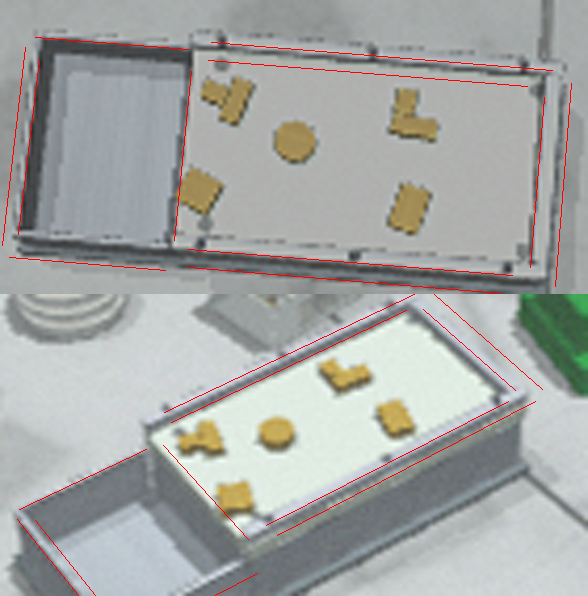

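```bash
python3 - <<'E'
from h import *
T=lambda x,y:((x+.5)/4.2-.5+175,(y+.5)/4.2-.5+160)
Sx=lambda x,y:((x+.5)/4.2-.5+175,(y-294+.5)/4.2-.5+176)
for u,l in(((222,40),(200,243)),((373,52),(355,255)),((523,65),(508,267))):
    a,b=ray("top",T(*u),87),ray("top",T(*l),87);print(a.round(1),b.round(1),((a+b)/2).round(1),np.hypot(*(a-b)[:2]).round(1))
print("top edge corners",ray("top",T(192,62),75).round(1),ray("top",T(175,238),75).round(1))
print("top closed inner",ray("top",T(545,75),75).round(1),ray("top",T(530,266),75).round(1))
for k in((387,457),(497,400)): print("scene bolt",ray("scene",Sx(*k),87).round(1))
print("scene edge",ray("scene",Sx(152,440),75).round(1),ray("scene",Sx(240,540),75).round(1))
print("scene closed",ray("scene",Sx(410,318),75).round(1),ray("scene",Sx(493,392),75).round(1))
E
```

```text
[630.6 115.5  87. ] [495.4 124.4  87. ] [563.  119.9  87. ] 135.5
[624.9  15.8  87. ] [489.8  23.7  87. ] [557.4  19.8  87. ] 135.3
[618.5 -83.2  87. ] [484.2 -75.8  87. ] [551.4 -79.5  87. ] 134.5
top edge corners [618.  136.2  75. ] [499.9 142.4  75. ]
top closed inner [614.8 -98.4  75. ] [486.7 -90.6  75. ]
scene bolt [489.9  26.6  87. ]
scene bolt [484.4 -72.9  87. ]
scene edge [621.4 139.6  75. ] [501.1 148.2  75. ]
scene closed [606.4 -91.   75. ] [502.1 -85.1  75. ]
```

View: red lines (x = 549) sit about 2 px off; the rim bolts give the board midline instead, at (558.3, 41, yaw -0.058), with both cameras agreeing within 3 mm. Lowering next.

Request:
arm_command(
  targets=[
    [0,4,1.7,0],
    [0,8,1.7,0],
    [0,8,0,0],
    [0,7,0,0],
    [0,4,0,0],
    [0,0,0,0],
    [0,0,0,0],
    [0,0,0,0],
  ],
)

```text
t: 7.87
ee_pos: [552.8, -64.6, 134.7]
orientation: [-1.182, 1.251, -1.251]
ft_force: [-1.1, 0.2, -2.0]
width: 23.7
```

Request:
arm_command(
  targets=[
    [0,1,0,0],
    [0,1,0,0],
    [0,1,0,0],
    [0,0,0,0],
    [0,0,0,0],
  ],
)

```text
t: 8.28
ee_pos: [552.6, -64.6, 131.7]
orientation: [-1.182, 1.251, -1.251]
ft_force: [-0.7, -0.2, -1.9]
width: 23.5
```

```bash
python3 go.py 552.7 -65 131 -93.3
```

```text
pos [552.6 -64.6 131.7] ang -93.27 down [ 0. -0. -1.] turn 0.0 shift [0.4 0.7 0.1] F [-0.7 -0.2 -1.9] w 23.5 t 8.2833
```

Request:
arm_command(
  targets=[
    [0,0.5,0,0],
    [0,0.5,0,0],
    [0,0,0,0],
    [0,0,0,0],
  ],
)

```text
t: 8.62
ee_pos: [552.6, -64.6, 130.6]
orientation: [-1.182, 1.251, -1.251]
ft_force: [-0.1, 0.0, -3.0]
width: 24.1
```

Request:
arm_command(
  targets=[
    [0,0.5,0,0],
    [0,0,0,0],
    [0,0,0,0],
  ],
)

```text
t: 8.87
ee_pos: [552.7, -64.6, 130.6]
orientation: [-1.182, 1.251, -1.251]
ft_force: [-2.2, -0.7, 3.2]
width: 24.2
```

Contact felt (about 5 N). Wiping slowly.

Request:
arm_command(
  targets=[
    [-3,0,0,0],
    [-6,0,0,0],
    [-7,0,0,0],
    [-7,0,0,0],
    [-7,0,0,0],
    [-7,0,0,0],
    [-7,0,0,0],
    [-7,0,0,0],
    [-7,0,0,0],
    [-7,0,0,0],
    [-7,0,0,0],
    [-5,0,0,0],
    [0,0,0,0],
  ],
)

```text
t: 9.95
ee_pos: [557.5, 13.7, 130.6]
orientation: [-1.181, 1.25, -1.251]
ft_force: [-0.5, -0.7, 5.4]
width: 23.9
```

```bash
python3 go.py 564.9 146 130.6 -93.3
```

```text
pos [557.5  13.7 130.6] ang -93.22 down [ 0.001  0.    -1.   ] turn 0.001 shift [-132.5   -0.    -0.2] F [-0.5 -0.7  5.4] w 23.9 t 9.95
```

Request:
arm_command(
  targets=[
    [-5,0,0,0],
    [-6,0,0,0],
    [-6,0,0,0],
    [-6,0,0,0],
    [-6,0,0,0],
    [-6,0,0,0],
    [-6,0,0,0],
    [-6,0,0,0],
    [-6,0,0,0],
    [-6,0,0,0],
    [-6,0,0,0],
    [-6,0,0,0],
    [-5,0,0,0],
    [0,0,0,0],
  ],
)

```text
t: 11.12
ee_pos: [561.7, 89.2, 130.6]
orientation: [-1.182, 1.25, -1.251]
ft_force: [-0.6, -2.8, 6.2]
width: 23.5
```

```bash
python3 go.py 564.9 146 130.6 -93.3;python3 - <<'E'
from h import *
im=get_image("scene");cv2.imwrite("pics/s5.png",cv2.convertScaleAbs(cv2.resize(im[150:280,165:325],None,fx=4,fy=4,interpolation=2),alpha=1.4))
E
```

```text
pos [561.7  89.2 130.6] ang -93.22 down [ 0.001 -0.    -1.   ] turn 0.001 shift [-56.9  -0.   -0. ] F [-0.6 -2.8  6.2] w 23.5 t 11.1167
```

View pics/s5.png

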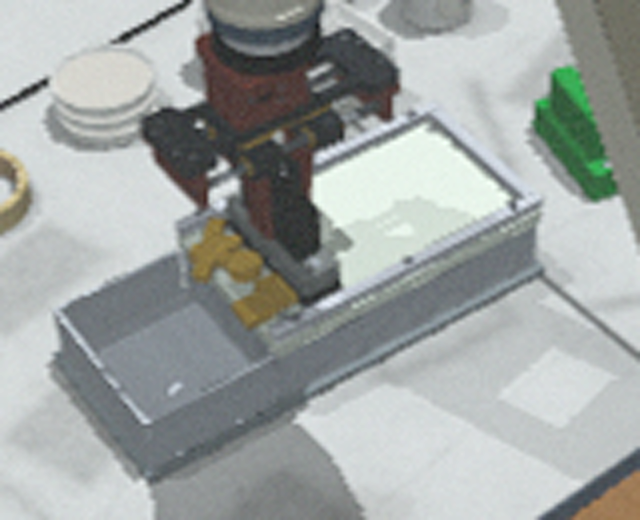

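All five offcuts lie in front of the lip (crop about (210–290, 250–310)) and the board behind it is clean. Now over the edge, slowly.

Request:
arm_command(
  targets=[
    [-3,0,0,0],
    [-4,0,0,0],
    [-4,0,0,0],
    [-4,0,0,0],
    [-4,0,0,0],
    [-4,0,0,0],
    [-4,0,0,0],
    [-4,0,0,0],
    [-4,0,0,0],
    [-4,0,0,0],
    [-4,0,0,0],
    [-4,0,0,0],
    [-4,0,0,0],
    [-4,0,0,0],
    [-4,0,0,0],
    [-2,0,0,0],
    [0,0,0,0],
    [0,0,0,0],
    [0,0,0,0],
  ],
)

```text
t: 12.75
ee_pos: [564.8, 149.6, 130.5]
orientation: [-1.182, 1.25, -1.251]
ft_force: [0.2, -4.3, 6.0]
width: 23.8
```

```bash
python3 go.py 564.9 146 130.6 -93.3;python3 - <<'E'
from h import *
im=get_image("scene");cv2.imwrite("pics/s6.png",cv2.convertScaleAbs(cv2.resize(im[150:280,165:325],None,fx=4,fy=4,interpolation=2),alpha=1.4))
E
```

```text
pos [564.8 149.6 130.5] ang -93.23 down [ 0. -0. -1.] turn 0.001 shift [ 3.6 -0.1  0.3] F [ 0.2 -4.3  6. ] w 23.8 t 12.75
```

View pics/s6.png

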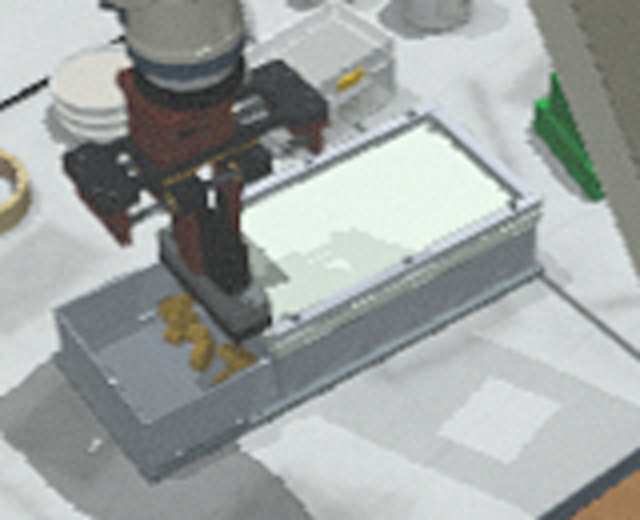

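The offcuts are in the tray (crop about (160–250, 300–380)). I lift and carry the scraper back to its starting spot.

Request:
arm_command(
  targets=[
    [0,-5,0,0],
    [0,-10,0,0],
    [0,-15,0,0],
    [0,-10,0,0],
    [0,-3,0,0],
    [0,0,0,0],
    [0,0,0,0],
  ],
)

```text
t: 13.38
ee_pos: [564.6, 149.2, 173.1]
orientation: [-1.182, 1.251, -1.251]
ft_force: [-0.3, -0.2, -3.2]
width: 24.0
```

```bash
python3 go.py 576.1 -352.5 170 -93.3; python3 - <<'E'
from h import *
im=get_image("scene");cv2.imwrite("pics/s7.png",cv2.convertScaleAbs(cv2.resize(im[190:280,165:325],None,fx=4,fy=4,interpolation=2),alpha=1.4))
E
```

```text
pos [564.6 149.2 173.1] ang -93.28 down [-0.  0. -1.] turn 0.0 shift [500.2   3.   40.3] F [-0.3 -0.2 -3.2] w 24.0 t 13.3833
```

Request:
arm_command(
  targets=[
    [10,0,1,0],
    [18,0,1.3,0],
    [27,0,2,0],
    [27,0,2,0],
    [27,0,2,0],
    [27,0,2,0],
    [27,0,2,0],
    [27,0,2,0],
    [27,0,2,0],
    [27,0,2,0],
    [27,0,2,0],
    [27,0,2,0],
    [27,0,2,0],
    [27,0,2,0],
    [27,0,2,0],
    [27,0,2,0],
    [27,0,2,0],
    [27,0,2,0],
    [25,0,4,0],
    [15,0,2,0],
  ],
)

```text
t: 15.1
ee_pos: [575.7, -355.5, 172.4]
orientation: [-1.181, 1.253, -1.252]
ft_force: [0.5, -0.4, -3.4]
width: 23.8
```

Request:
arm_command(
  targets=[
    [0,0,0,-0.06],
    [0,0,0,-0.057],
    [0,0,0,0],
    [0,0,0,0],
    [0,0,0,0],
    [0,0,0,0],
  ],
)

```text
t: 15.6
ee_pos: [576.5, -352.1, 173.0]
orientation: [-1.237, 1.166, -1.165]
ft_force: [0.5, 0.4, -2.3]
width: 23.7
```

```bash
python3 go.py 576.1 -352.5 60 -86.6
```

```text
pos [ 576.5 -352.1  173. ] ang -86.62 down [-0.  0. -1.] turn -0.0 shift [  0.4 113.   -0.3] F [ 0.5  0.4 -2.3] w 23.7 t 15.6
```

Request:
arm_command(
  targets=[
    [0,8,0,0],
    [0,15,0,0],
    [0,20,0,0],
    [0,20,0,0],
    [0,20,0,0],
    [0,15,0,0],
    [0,9,0,0],
    [0,5,0,0],
    [0,0,0,0],
    [0,0,0,0],
    [0,0,0,0],
  ],
)

```text
t: 16.52
ee_pos: [577.3, -352.9, 62.3]
orientation: [-1.237, 1.163, -1.167]
ft_force: [-1.0, -0.7, -1.4]
width: 24.0
```

Request:
arm_command(
  targets=[
    [0,1,0,0],
    [0,1,0,0],
    [0,1,0,0],
    [0,1,0,0],
    [0,0.5,0,0],
    [0,0,0,0],
    [0,0,0,0],
  ],
)

```text
t: 17.1
ee_pos: [576.5, -352.4, 56.6]
orientation: [-1.237, 1.165, -1.165]
ft_force: [0.5, -0.9, -2.4]
width: 23.9
```

Request:
arm_command(
  targets=[
    [0,0.5,0,0],
    [0,0.5,0,0],
    [0,0.3,0,0],
    [0,0,0,0],
    [0,0,0,0],
  ],
)

```text
t: 17.52
ee_pos: [576.6, -352.5, 55.6]
orientation: [-1.237, 1.165, -1.165]
ft_force: [-0.7, 0.4, 1.1]
width: 23.9
```

On the bench (+3 N change). I release, wait, and retreat straight up.

Request:
arm_command(
  targets=[
    [0,0,0,0],
    [0,0,0,0],
    [0,0,0,0],
    [0,0,0,0],
    [0,0,0,0],
    [0,0,0,0],
    [0,0,0,0],
    [0,0,0,0],
  ],
  gripper=100,
)

```text
t: 18.18
ee_pos: [576.6, -352.5, 55.4]
orientation: [-1.237, 1.165, -1.165]
ft_force: [0.0, 0.2, -0.3]
width: 73.5
```

Request:
arm_command(
  targets=[
    [0,-5,0,0],
    [0,-10,0,0],
    [0,-20,0,0],
    [0,-25,0,0],
    [0,-25,0,0],
    [0,-25,0,0],
    [0,-25,0,0],
    [0,-25,0,0],
    [0,-20,0,0],
    [0,0,0,0],
    [0,0,-25,0],
    [0,0,-25,0],
    [15,0,-25,0],
    [15,0,-25,0],
    [15,0,-25,0],
    [15,0,-25,0],
    [15,0,-25,0],
    [15,0,-20,0],
    [15,0,0,0],
    [0,0,0,0],
  ],
)

```text
t: 19.85
ee_pos: [387.0, -471.1, 235.3]
orientation: [-1.236, 1.166, -1.168]
ft_force: [0.8, 0.3, 1.0]
width: 87.8
```

Request:
arm_command(
  targets=[
    [20,0,-10,0],
    [20,0,-10,0],
    [20,0,-10,0],
    [20,0,-10,0],
    [20,0,-10,0],
    [15,0,-10,0],
    [0,0,0,0],
    [0,0,0,0],
    [0,0,0,0],
  ],
)

```text
t: 20.6
ee_pos: [335.5, -586.2, 235.0]
orientation: [-1.236, 1.166, -1.164]
ft_force: [0.1, 0.5, -0.1]
width: 87.9
```

```bash
python3 go.py 576.1 -352.5 60; python3 - <<'E'
from h import *
O=[]
for n,(x0,y0) in(("scene",(150,130)),("top",(180,130))):
    im=get_image(n);cv2.imwrite(f"pics/{n}9.png",im)
    O.append(cv2.resize(im[y0:y0+115,x0:x0+266],None,fx=2.6,fy=2.6,interpolation=2))
    try:
        m=near(n,"scraper",proj(n,[576,-353,37])[0],15);print(fit(SCR,[(n,m[0])],[576,-353,.06]))
    except IndexError: print("none")
cv2.imwrite("pics/f.png",cv2.convertScaleAbs(np.vstack(O),alpha=1.4))
E
```

```text
pos [ 335.5 -586.2  235. ] ang -86.56 down [-0.     0.001 -1.   ] turn 0 shift [-218.6  175.3  254.2] F [ 0.1  0.5 -0.1] w 87.9 t 20.6
(array([ 5.73555748e+02, -3.46351023e+02,  3.78999735e-02]), np.float64(30.231372549019603))
(array([ 5.74464468e+02, -3.52196974e+02,  4.51434578e-02]), np.float64(39.96078431372549))
```

View pics/f.png

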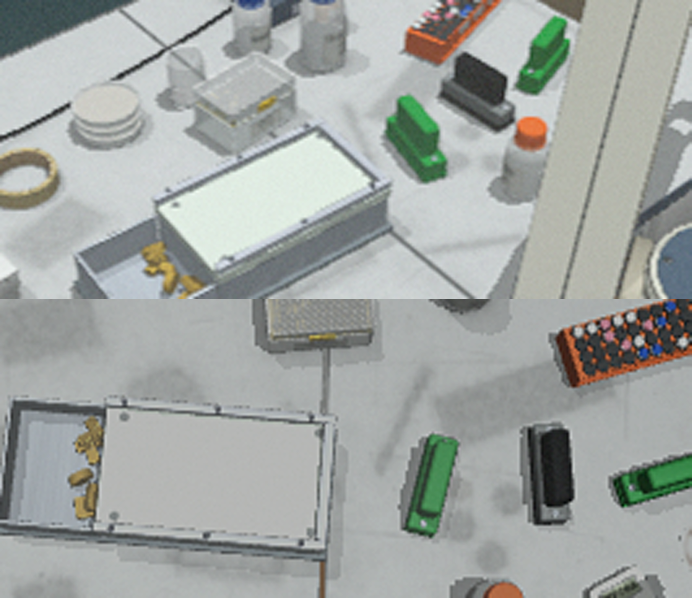

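```bash
python3 -c "
from workcell import close_job
print(close_job())"
```

```text
the job is handed in; nothing more can be done
None
```

I wiped all the offcuts off the board into the catch tray and stood the scraper back upright beside the board, then handed the job in at about 21 s of the 54 s allowed. `close_job()` gives no verdict.

- **Wipe:** I took the black-gripped scraper by its rib and set its lip at the board's closed end with about 5 N of contact. I wiped slowly along the board until the lip passed the open edge. Just before the edge, all five offcuts were lined up in front of the lip.
- **Return:** I set the scraper down on its starting spot, let go and moved the arm clear.

**Last checks**
- **Board and tray:** The final pictures show the board empty and the brass in the tray. The pieces overlap there, so I could not count all five one by one. None is visible in the parts of the bench those pictures cover.
- **Scraper:** It stands upright and released. The two cameras disagree by about 6 mm on its y position, as they did before the grasp.
- **Other things:** The two green look-alikes and the bottle look unmoved. The timer shows only partly at the picture edge, and the calculator is outside the final crops, but the arm never went near either.
- **Earlier disagreement:** One automatic fit of the board's outline locked onto the wrong edges, so I placed the board by its rim bolts instead. On the bolts the two cameras agreed within about 3 mm.

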